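# Wedge the strainer bolt open and lift out the swarf strainer

### The job

The swarf strainer of the wet lens edger has to come out for rinsing, but its spring bolt snaps back over the rim as soon as it is let go. Push the orange wedge into the gap between the bolt's finger plate and the guide block until the bolt stays drawn back clear of the strainer's rim with your hand off it; then lift the strainer out by its bail without forcing it or tipping it, and set it down gently, standing upright on the floor of the blue rinse tray, beside the brush. Leave the wedge holding the bolt back, and do not disturb the other things on the bench.

Things in the scene. Friction and masses are not known exactly. Their poses are not given: they have to be found in the camera images.
- edger: grey-green wet hand edger, fixed: low sump box with aluminium deck on the right, grinding head (265 mm high, from y = 140 mm) on the left, a drain chute (to z = 130) between. Origin on the bench under the strainer's axis; x away from the robot's side, y left towards the head. Deck top flat at z = 100, x -100 to 80, y -115 to 85 mm. The strainer hangs by its rim in a round well at x = y = 0
- bolt (a joint): how far the spring bolt is drawn back towards the machine's -y, m: 0 = sprung home, its nose 8 mm over the strainer's rim; above 0.008 clear of the rim; stop at 0.022. Spring 4 N at 0, 8 N at 0.012. It is a flat brass strip 16 mm wide, flush in the deck along y, passing under the guide block; its outer end is turned up as the finger plate
- finger_plate (a point): middle of the inner face (looking to the machine's +y) of the brass finger plate, 12 mm above the deck. Plate 28 mm along machine x, 4 thick, 26 high; moves with the bolt. On the robot's side (-x) a flared lip reaches 11 mm further and widens the mouth. At rest the gap from this face to the guide block is 10 mm
- gap_mouth (a point): fixed point on the deck top, in the plane of the guide block's outer face, 10 mm before the block on the robot's side (machine x -25, y -66 mm). The steel guide block (x -15 to 15, y -66 to -48, 24 mm high) stands on the deck. The wedge lies flat on the deck and goes in along machine +x, its flat face towards the block (+y)
- wedge: orange plastic wedge 110 long, 22 thick, 24 high (mm) as it lies, 40 to 75 g. Origin: centre of underside; x points to the thin tip. The +y side is flat all along (y = 11); the -y side is parallel (y = -11) over the rear 55 mm, then tapers to a tip 4 thick (y 7 to 11). Parallel part in the gap, flat side on the block: bolt at 0.012
- wedge_tip (a point): middle of the wedge's thin end, 12 mm above its underside
- strainer: round stainless swarf strainer, perforated closed top, 140 to 280 g. Origin: centre of underside, z up. Body 56 mm across, 52 high; rim 74 across at z = 52 to 56; above it a bail with a black grip bar. Seated, its underside is 40 mm over the bench and the rim's top 4 mm below the deck: it must rise 60 mm straight up to leave the well; 2 mm of play all round
- strainer_bail (a point): centre of the black grip bar of the bail, 106 mm above the strainer's underside; the bar is 64 mm long along the strainer's x, 10 wide, 10 high, with a leg at each end; grasp across its width from above
- rinse_tray: blue open tray, fixed, 240 (x) by 160 (y) by 35 mm high, walls and floor 4 mm thick. Origin: centre of its underside
- brush: white hand brush 30 x 110 x 24 mm high that lies across the far (+x) end of the rinse tray, centred 85 to 90 mm from the tray's centre along its x. Origin: centre of its underside. Not to be moved
- screwdriver: red-handled screwdriver, 130 long, 26 across, lying along its x axis; origin under its middle. Not to be moved
- pliers: small blue-handled pliers, 120 x 40 x 11 mm, lying along its x axis; origin under its middle. Not to be moved
- lens_spray: blue spray bottle, 44 mm across, 120 high, standing. Not to be moved
- screw_jar: clear jar with a black cap, 52 mm across, 50 high. Not to be moved
- glasses_case: dark red spectacle case, 60 x 155 x 34 mm. Not to be moved

How it is judged (in metres and radians):
On the way, in this order (a step that is already met when the one before it is completed fails the run):
1. the wedge lies in the gap and alone holds the bolt drawn back clear of the rim (more than 8.5 mm), the hand touching nothing, the strainer still seated in its well (value of joint bolt above 0.0085 m and contact force between the fingers and anything else below 0.2 N and x of wedge_tip in the frame of edger above 0 m and y of wedge_tip in the frame of edger between -0.09 and -0.06 m and z of wedge in the frame of edger between 0.095 and 0.112 m and distance of strainer from where it was at the start of the episode below 0.012 m), for 0.3 s.
2. the strainer is lifted out of its well (underside above the deck) while the bolt is wedged back (z of strainer in the frame of edger above 0.1 m and value of joint bolt above 0.0085 m), for 0.1 s.
At the end, for the whole second after the job is handed in: The strainer stands upright (within 0.06 rad), at rest on the rinse tray's floor (underside within 3 mm of it, axis within 90 mm of the tray's centre in x, 50 mm in y); the wedge still lies on the deck in the gap and holds the bolt drawn back more than 8.5 mm (x of strainer in the frame of rinse_tray between -0.09 and 0.09 m and y of strainer in the frame of rinse_tray between -0.05 and 0.05 m and z of strainer in the frame of rinse_tray between 0.001 and 0.007 m and angle between strainer's own z axis and vertical below 0.06 rad and linear speed of strainer below 0.02 m/s and value of joint bolt above 0.0085 m and x of wedge_tip in the frame of edger above 0 m and y of wedge_tip in the frame of edger between -0.09 and -0.06 m and z of wedge in the frame of edger between 0.095 and 0.112 m); the robot touches nothing.
It fails at once if the strainer is forced against the bolt or the machine (more than 40 N) (contact force between strainer and edger above 40 N).
It fails at once if the strainer is dropped into the tray (it comes down on it faster than 0.4 m/s, a fall of about 8 mm) or pressed hard on it (more than 80 N) (contact force between strainer and rinse_tray above 80 N or (z of strainer in the frame of rinse_tray below 0.03 m and horizontal distance between strainer and rinse_tray below 0.13 m and linear speed of strainer above 0.4 m/s)).
It fails at once if the strainer is tipped (more than 0.5 rad) (angle between strainer's own z axis and vertical above 0.5 rad).
It fails at once if a bystander is moved (more than 30 mm) (distance of any of brush, screwdriver, pliers, lens_spray, screw_jar, glasses_case from where it was at the start of the episode above 0.03 m).
It also fails if it takes over 72 s, if anything falls off the work surface, if the arm or the gripper's body presses on something with over 40 N, if the wrist force passes 120 N, or if a joint passes its speed limit or range.

### The arm

A 6-joint arm with a two-finger parallel gripper is mounted at the origin on the work surface. World frame = base frame: x ahead of the robot, y to its left, z up, the work surface at z = 0. Lengths are in m, angles in degrees, forces in N, time in s.
With the tool pointing down it reaches from about 0.325 to 1 m from the base axis. Payload 5.1 kg.
Tool frame: the origin (TCP) lies at the very end of the fingers, on their centre line; the grasp point (between the pads) lies 19 mm behind it; z points along the fingers, y is the line along which they close (so a half turn about z gives the same grasp; the last joint's range is limited). The gripper opens to 85 mm and grips with 20 to 120 N. Pads are 22 mm wide; open, the fingers measure 114 mm over their backs; the gripper's body (76 mm by 85 mm) begins 54 mm behind the grasp point. The pads swing forward as they close: fully open they stand 13 mm farther back than shut.
Start: joints at [-73.659, 7.093, 94.555, -0, 78.352, -4.733], TCP at [0.234, -0.607, 0.231] pointing down, gripper open.
Joint ranges: [-149.61, 149.61], [-58.7, 133.49], [1.44, 155.28], [-77.14, 257.14], [18.33, 153.61], [-166.67, 166.67]. Speed limits (degrees/s): [147.25, 147.25, 180, 180, 180, 180].

### API

Orientations are given as a 3x3 rotation matrix whose columns are the frame's x, y, z axes.
In Python, from bench import arm gives the robot as it stands.
- The arm moves only by the shell command python3 nudge.py 'ROWS'. ROWS is rows parted by semicolons, their numbers by spaces, 1 to 12 of them, each of 7 numbers: the finger opening in m, then dx, dy, dz in m, then a rotation vector rx, ry, rz in degrees; each row is the pose to reach, as a shift and turn from the pose commanded when the command began, along the tool's axes at that moment; what a row does not reach only later rows make up. A row lasts 1/12 s, in which the tool goes at most 0.0417 m and 7.16 degrees, less where a joint would pass 70% of its speed; a pose out of reach is approached as far as the arm can. The fingers move at their own pace and stop on an object; the grip force is fixed at half the most. Time passes only in rows, so rows that do not move let the fingers close. It prints the time, the measured TCP pose, the force, the opening and the grip force at its end.
- arm.get_obs(): the state, without advancing time (a new reading comes with each control period).
- arm.camera(name): name is "scene" or "side" or "wrist"; returns (picture, depth): 480x640x3 uint8, blue, green, red; 480x640 float32, m along the optical axis (not along the pixel's ray), 0 where there is no reading.
- arm.camera_params(name): a dict with "mtx" (3x3 intrinsics, pixels), "origin" and "orientation" of the camera in the world. Camera axes: x right, y down, z forward; pixel columns grow to the right and rows downward; lengths in m; the calibration is good to about 2 mm. A picture is of the moment at which its call begins: read the wrist's pose just before it. camera_params takes no time and is no camera call; for the wrist camera it gives the pose at the moment of the call.
- arm.job_done(): hands the job in; it is judged then, once.
The state is a dict: "clock": time; "joint_positions": joint angles; "qd": joint speeds; "joint_efforts": joint torques, N m; "position": TCP position; "ee_rot": TCP orientation; "wrist_force": force on the tool from outside, world axes, zero at the start; "wrist_torque": the same for the moment, N m; "grip_width": finger opening in m; "gripper_force": force on a finger pad.
Only numpy, scipy, OpenCV 4.12 (cv2) and the standard library are available. Lean on these libraries where they do the work, as an engineer would, in place of code of your own. Each camera call takes 0.05 s, during which the arm holds its last target. There are 200 camera calls.

## Working session

There is one attempt and no reset: what is moved stays moved. The work goes in short steps, Python scripts to look and compute and a shell command to move; the robot and the scene stay as the last step left them, time stands still between calls to the robot, and variables do not carry over. Pictures are saved under pics/ and viewed, at most 10 in all, crops included, and the job is handed in when it is done.

```bash
ls; mkdir -p pics; cat > h.py <<'E'
import numpy as np,cv2
from bench import arm
def grab(n,tag):
    p=arm.camera_params(n); im,d=arm.camera(n)
    cv2.imwrite(f'pics/{tag}.png',im)
    np.savez(f'pics/{tag}.npz',im=im,d=d,K=p['mtx'],o=p['origin'],R=p['orientation'])
def cloud(tag):
    z=np.load(f'pics/{tag}.npz'); d=z['d'];K=z['K']
    v,u=np.mgrid[:480,:640]
    c=np.stack([(u-K[0][2])/K[0][0]*d,(v-K[1][2])/K[1][1]*d,d],-1)
    P=c@np.array(z['R']).T+np.array(z['o']); P[d==0]=np.nan
    return z['im'],P
E
python3 - <<'E'
from h import *
print(arm.get_obs())
for n in('scene','side','wrist'):
    grab(n,n+'0'); print(n,arm.camera_params(n)['origin'])
E
```

```text
bench.py
nudge.py
pics
{'clock': 0.0, 'joint_positions': array([-7.36583356e+01,  7.13406391e+00,  9.46333827e+01,  2.98694558e-04,
        7.83525356e+01, -4.73095170e+00]), 'qd': array([ 0.09011154,  0.0650198 ,  0.0462408 ,  0.03907475, -0.04457755,
       -0.0012191 ]), 'joint_efforts': array([-3.56614139e-03, -4.23619401e+01, -3.65457380e+01, -3.37515094e-04,
        6.87317806e-03,  1.31370993e-05]), 'position': array([ 0.23352808, -0.60594817,  0.23005382]), 'ee_rot': array([[ 9.33125917e-01,  3.59549275e-01, -5.84301084e-04],
       [ 3.59549706e-01, -9.33123767e-01,  2.01092018e-03],
       [ 1.77799665e-04, -2.08652702e-03, -9.99997807e-01]]), 'wrist_force': array([-0.50106076,  0.17947311, -0.46629805]), 'wrist_torque': array([ 0.04716691, -0.02501015, -0.01856782]), 'gripper_force': 0.0, 'grip_width': 0.08574149820019329}
scene [ 1.43824598 -0.05387848  0.70153757]
side [ 0.38340192 -0.81292195  0.76653367]
wrist [ 0.30946643 -0.57853068  0.37273606]
```

View pics/scene0.png

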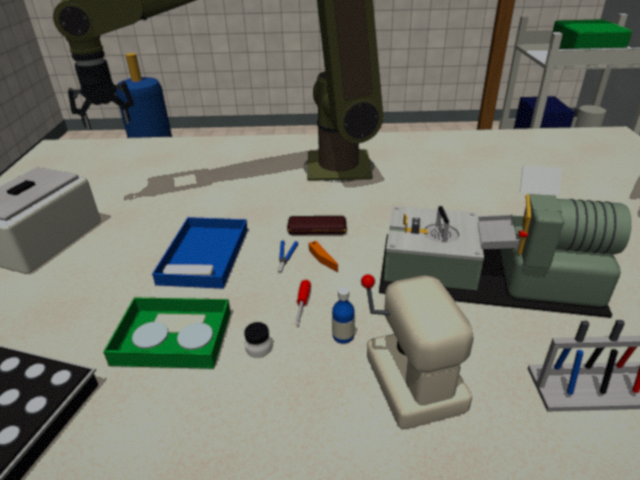

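View pics/side0.png

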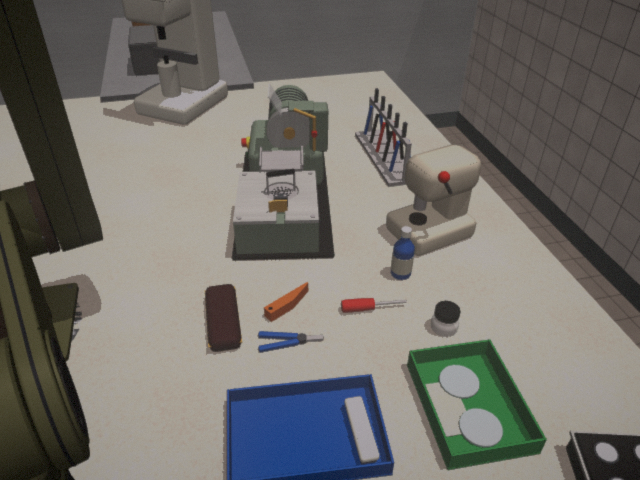

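The scene view shows the edger around (430,240), wedge (322,255) and tray (200,250). The side view shows the wedge at (287,300), bail (282,185), finger plate (278,207) and tray (305,430) with the brush at its right end.

```bash
python3 - <<'E'
from h import *
for t in('side0','scene0'):
    im,P=cloud(t); hsv=cv2.cvtColor(im,cv2.COLOR_BGR2HSV)
    H,S,V=[hsv[...,i].astype(int) for i in range(3)]
    X,Y,Z=P[...,0],P[...,1],P[...,2]
    box=(X>.3)&(X<1)&(Y>-.65)&(Y<.6)
    def rect(m,n):
        m=m&box; k,l,s,_=cv2.connectedComponentsWithStats(m.astype(np.uint8))
        if k<2: print(n,'none');return
        i=1+s[1:,4].argmax(); q=P[l==i]; r=cv2.minAreaRect((q[:,:2]*1000).astype(np.float32))
        print(t,n,s[i],'mean',q.mean(0).round(4),'rect',np.round(r[0],1),np.round(r[1],1),round(r[2],1),'z',np.nanpercentile(q[:,2],[2,50,98]).round(4))
    rect((H>5)&(H<18)&(S>150)&(Z<.06)&(Z>.0)&(Y<.2),'wedge')
    rect((H>5)&(H<18)&(S>150)&(Z<.06)&(Z>.019)&(Y<.2),'wedgetop')
    rect((H>100)&(H<130)&(S>120)&(Z<.05)&(Z>.028)&(Y<-.1),'traytop')
    rect((H>100)&(H<130)&(S>120)&(Z<.012)&(Z>-.01)&(Y<-.1),'trayfloor')
    rect((Z>.095)&(Z<.105)&(Y>0),'deck')
    rect((Z>.118)&(Z<.132)&(Y>0)&(X<.7),'plate/guide')
    rect((Z>.138)&(Z<.16)&(Y>0.05)&(Y<.3)&(V<70),'bail')
    rect((Z>.02)&(Z<.045)&(S<60)&(Y<-.1),'brush')
    for (n,b) in (('side0',(slice(170,235),slice(225,335))),):
        if t==n:
            c=cv2.resize(im[b],None,fx=7,fy=7,interpolation=cv2.INTER_CUBIC); cv2.imwrite('pics/c1.png',c)
E
```

```text
side0 wedge [265 283  42  31 348] mean [ 0.5066 -0.0629  0.0243] rect [514.3 -59.1] [106.5  23.6] 26.8 z [0.021  0.0243 0.027 ]
side0 wedgetop [265 283  42  31 348] mean [ 0.5066 -0.0629  0.0243] rect [514.3 -59.1] [106.5  23.6] 26.8 z [0.021  0.0243 0.027 ]
side0 traytop [243 375 151 105 835] mean [ 0.5151 -0.4147  0.0339] rect [ 524.2 -403.2] [264.4 127.7] 29.3 z [0.0286 0.0345 0.0377]
side0 trayfloor [  231   386   157    94 10295] mean [ 0.4691 -0.3381  0.0045] rect [ 483.5 -338.4] [141.4 232.7] 83.4 z [0.0017 0.0044 0.0079]
side0 deck [ 233  169   86   56 3580] mean [0.5368 0.1834 0.1003] rect [540.  192.7] [207.8 180.1] 78.5 z [0.0958 0.1005 0.1036]
side0 plate/guide [254 120  74  46 595] mean [0.5943 0.3809 0.1224] rect [561.9 388.9] [173.5 246.5] 34.2 z [0.1181 0.1203 0.1314]
side0 bail [267 169  28   8 129] mean [0.5532 0.2038 0.1495] rect [553.8 203.7] [62.5 16.3] 1.8 z [0.1438 0.1503 0.1537]
side0 brush [ 345  396   34   66 1246] mean [ 0.5646 -0.3714  0.0276] rect [ 565.9 -366.8] [109.8  30.5] 87.2 z [0.0224 0.0278 0.0309]
scene0 wedge [309 241  28  30 355] mean [ 0.5155 
[... 300 characters left out ...]
 [160.8 243.9] 83.6 z [0.0282 0.0329 0.0373]
scene0 trayfloor [ 167  225   75   51 2253] mean [ 0.4454 -0.3486  0.0044] rect [ 459.3 -351.4] [141.  202.5] 83.2 z [0.0015 0.0042 0.0102]
scene0 deck [ 387  206   98   54 3641] mean [0.5523 0.1953 0.0993] rect [539.2 196.1] [202.2 188.3] 78.4 z [0.0954 0.0995 0.1023]
scene0 plate/guide [557 247  65   8 175] mean [0.6681 0.4718 0.1259] rect [667.8 473.8] [120.6  12.8] 78.7 z [0.1183 0.1267 0.1317]
scene0 bail [439 207  10  17  74] mean [0.5565 0.2054 0.1488] rect [554.4 206.3] [ 8.8 58.8] 89.3 z [0.1426 0.1494 0.1523]
scene0 brush [  3 346  94  97 810] mean [ 0.9151 -0.497   0.0407] rect [ 868.2 -528.9] [246.2 119.1] 36.7 z [0.0281 0.0425 0.0449]
```

View pics/c1.png

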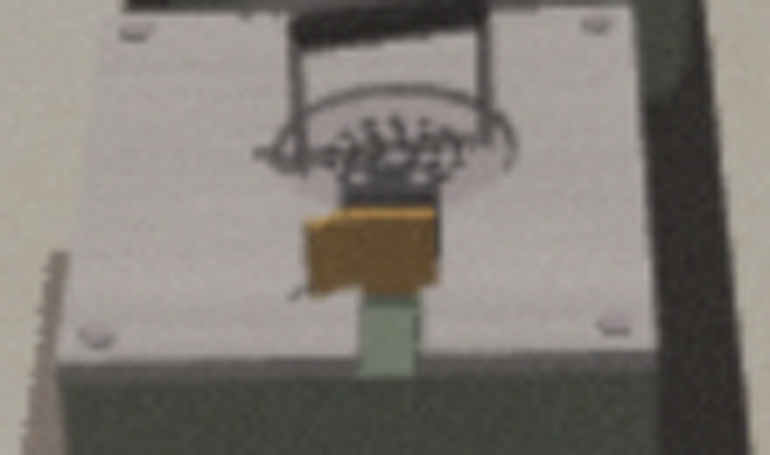

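The crop shows the finger plate with its lip at left (370,250), the guide block behind it (390,190), and the bail bar at (390,22). Next I move over the wedge for a wrist view.

```bash
cat >> h.py <<'E'
from scipy.spatial.transform import Rotation as Ro
def delta(pos,yaw):
    "row (tool-axis shift, rotvec deg) to reach world pos with tool down, tool x at yaw deg"
    o=arm.get_obs(); R0=np.array(o['ee_rot']); p=np.array(o['position'])
    c,s=np.cos(np.radians(yaw)),np.sin(np.radians(yaw))
    Rt=np.array([[c,s,0],[s,-c,0],[0,0,-1.]])
    r=Ro.from_matrix(R0.T@Rt).as_rotvec(degrees=True)
    d=R0.T@(np.array(pos)-p)
    print('row',d.round(4),r.round(2),'rows',max(np.linalg.norm(d)/.0417,np.linalg.norm(r)/7.16).round(1),'t',round(o['clock'],2))
E
python3 -c "
from h import *
delta((.4775,-.0778,.23),27.3)"
python3 nudge.py '0.06 0.418 -0.405 0 0 0 -6.2;0.06 0.418 -0.405 0 0 0 -6.2;0.06 0.418 -0.405 0 0 0 -6.2;0.06 0.418 -0.405 0 0 0 -6.2;0.06 0.418 -0.405 0 0 0 -6.2;0.06 0.418 -0.405 0 0 0 -6.2;0.06 0.418 -0.405 0 0 0 -6.2;0.06 0.418 -0.405 0 0 0 -6.2;0.06 0.418 -0.405 0 0 0 -6.2;0.06 0.418 -0.405 0 0 0 -6.2;0.06 0.418 -0.405 0 0 0 -6.2;0.06 0.418 -0.405 0 0 0 -6.2'
python3 -c "
from h import *
delta((.4775,-.0778,.23),27.3)"
```

```text
clock: 1.15
position: [0.4439, -0.1507, 0.2313]
ee_rot: [[0.889, 0.458, 0.0], [0.458, -0.889, -0.0], [0.0, 0.0, -1.0]]
wrist_force: [0.4, -0.2, 1.0]
grip_width: 0.0599
gripper_force: 0.0
row [ 0.0633 -0.0494  0.0013] [ 0.02 -0.02 -0.04] rows 1.9 t 1.15
```

```bash
python3 nudge.py '0.06 0.063 -0.049 0 0 0 0;0.06 0.063 -0.049 0 0 0 0;0.06 0.063 -0.049 0 0 0 0;0.06 0.063 -0.049 0 0 0 0'
cat >> h.py <<'E'
def wedge(t):
    im,P=cloud(t); hsv=cv2.cvtColor(im,cv2.COLOR_BGR2HSV)
    m=(hsv[...,0]>5)&(hsv[...,0]<18)&(hsv[...,1]>150)&(P[...,2]>.018)&(P[...,2]<.03)
    q=P[m]; r=cv2.minAreaRect((q[:,:2]*1000).astype(np.float32)); print(m.sum(),q.mean(0).round(4),r,np.percentile(q[:,2],[5,50,95]))
E
python3 -c "
from h import *
grab('wrist','w1'); wedge('w1')"
```

```text
clock: 1.48
position: [0.4774, -0.0786, 0.231]
ee_rot: [[0.887, 0.462, -0.001], [0.462, -0.887, -0.0], [-0.001, -0.0, -1.0]]
wrist_force: [-0.4, -0.1, -0.0]
grip_width: 0.0599
gripper_force: 0.0
2332 [ 0.5073 -0.0621  0.0238] ((514.4138793945312, -59.406585693359375), (106.67823791503906, 19.71087646484375), 27.977977752685547) [0.02259506 0.02383192 0.02508735]
```

View pics/w1.png

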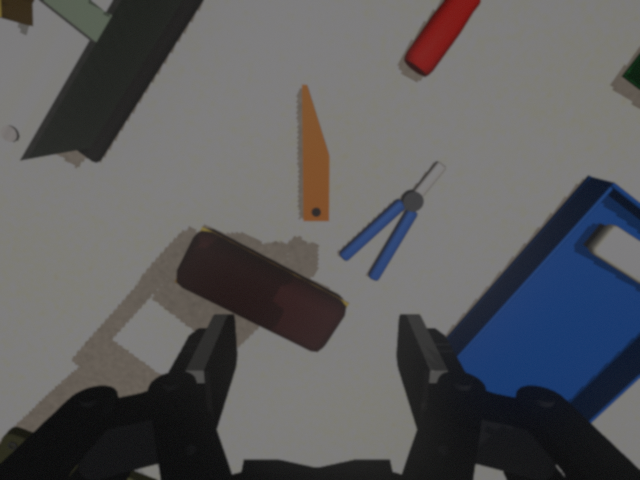

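The wrist view shows the wedge at (315,155): tip up at (305,88), flat side left. The case is close at (262,290), with the pliers at (400,215).

```bash
python3 - <<'E'
from h import *
im,P=cloud('w1'); hsv=cv2.cvtColor(im,cv2.COLOR_BGR2HSV); H,S,V=[hsv[...,i].astype(int) for i in range(3)]
m=(H>5)&(H<18)&(S>150)&(P[...,2]>.018)&(P[...,2]<.03)
a=np.radians(27.6);R=np.array([[np.cos(a),-np.sin(a)],[np.sin(a),np.cos(a)]]);c=np.array([.5145,-.059])
q=(P[m][:,:2]-c)@R*1000
print('x',np.percentile(q[:,0],[0,1,99,100]).round(1))
xs=np.arange(-52,52,4);hi=[q[abs(q[:,0]-x)<2,1].max() for x in xs];lo=[q[abs(q[:,0]-x)<2,1].min() for x in xs]
f=np.polyfit(xs,hi,1);print('flat slope deg',np.degrees(np.arctan(f[0])),f[1]); f=np.polyfit(xs[:12],lo[:12],1);print('rear lo',np.degrees(np.arctan(f[0])),f[1])
for n,mm in(('case/pliers',(P[...,2]>.006)&(P[...,2]<.05)&~m),):
    q=(P[mm][:,:2]-c)@R*1000; s=(q[:,0]>-75)&(q[:,0]<0)&(abs(q[:,1])<70)
    for x in range(-75,0,6):
        k=q[s&True][abs(q[s][:,0]-x)<3]; 
        print(x,'pos',k[k[:,1]>0][:,1].min(initial=99).round(1),'neg',k[k[:,1]<0][:,1].max(initial=-99).round(1))
E
```

```text
x [-53.6 -52.7  47.9  53. ]
flat slope deg -0.35022679293947817 8.795033545533435
rear lo 0.39673980738525355 -10.145292136632088
-75 pos 99.0 neg -37.5
-69 pos 99.0 neg -40.2
-63 pos 99.0 neg -46.2
-57 pos 0.7 neg -0.2
-51 pos 0.6 neg -0.2
-45 pos 0.6 neg -0.2
-39 pos 9.1 neg -11.2
-33 pos 9.9 neg -11.2
-27 pos 9.8 neg -11.1
-21 pos 9.7 neg -11.1
-15 pos 9.7 neg -11.0
-9 pos 9.6 neg -11.0
-3 pos 9.6 neg -10.9
```

```bash
python3 -c "
from h import *
delta((.4772,-.0791,.004),27.5)"
```

```text
row [ 0.0006 -0.0006  0.227 ] [-0.    0.05 -0.11] rows 5.4 t 1.53
```

```bash
python3 nudge.py '0.045 0.0006 -0.0006 0.15 0 0 0;0.045 0.0006 -0.0006 0.15 0 0 0;0.045 0.0006 -0.0006 0.15 0 0 0;0.045 0.0006 -0.0006 0.15 0 0 0;0.045 0.0006 -0.0006 0.19 0 0 0;0.045 0.0006 -0.0006 0.21 0 0 0;0.045 0.0006 -0.0006 0.22 0 0 0;0.045 0.0006 -0.0006 0.226 0 0 0;0.045 0.0006 -0.0006 0.226 0 0 0'
python3 nudge.py '0 0 0 0 0 0 0;0 0 0 0 0 0 0;0 0 0 0 0 0 0;0 0 0 0 0 0 0;0 0 0 0 0 0 0;0 0 0 0 0 0 0'
```

```text
clock: 2.28
position: [0.477, -0.0804, 0.0049]
ee_rot: [[0.89, 0.457, -0.001], [0.457, -0.89, 0.0], [-0.001, -0.001, -1.0]]
wrist_force: [0.7, -0.5, 0.6]
grip_width: 0.0453
gripper_force: 0.0
clock: 2.78
position: [0.4793, -0.0801, 0.0075]
ee_rot: [[0.889, 0.458, 0.004], [0.458, -0.889, -0.002], [0.003, 0.003, -1.0]]
wrist_force: [-1.2, -1.9, 7.2]
grip_width: 0.0209
gripper_force: 59.7
```

```bash
python3 nudge.py '0 0 0 -0.05 0 0 0;0 0 0 -0.10 0 0 0;0 0 0 -0.14 0 0 0;0 0 0 -0.18 0 0 0;0 0 0 -0.20 0 0 0;0 0 0 -0.20 0 0 0'
python3 -c "
from h import *
delta((.3877,.1619,.2),-11.6)"
```

```text
clock: 3.28
position: [0.4818, -0.0806, 0.2152]
ee_rot: [[0.889, 0.458, 0.016], [0.459, -0.889, -0.004], [0.012, 0.011, -1.0]]
wrist_force: [1.5, -0.9, -0.2]
grip_width: 0.0207
gripper_force: 58.9
row [ 0.0274 -0.2588  0.0127] [ 0.38 -0.89 38.89] rows 6.2 t 3.28
```

```bash
python3 nudge.py '0 0.027 -0.259 0.013 0.4 -0.9 38.9;0 0.027 -0.259 0.013 0.4 -0.9 38.9;0 0.027 -0.259 0.013 0.4 -0.9 38.9;0 0.027 -0.259 0.013 0.4 -0.9 38.9;0 0.027 -0.259 0.013 0.4 -0.9 38.9;0 0.027 -0.259 0.013 0.4 -0.9 38.9;0 0.027 -0.259 0.013 0.4 -0.9 38.9;0 0.027 -0.259 0.013 0.4 -0.9 38.9;0 0.027 -0.259 0.013 0.4 -0.9 38.9;0 0.027 -0.259 0.013 0.4 -0.9 38.9'
python3 -c "
from h import *
delta((.3877,.1619,.2),-11.6)
grab('wrist','w2')"
```

```text
clock: 4.12
position: [0.3826, 0.163, 0.1921]
ee_rot: [[0.98, -0.2, -0.016], [-0.2, -0.98, 0.004], [-0.017, -0.001, -1.0]]
wrist_force: [0.2, -0.5, -0.5]
grip_width: 0.0204
gripper_force: 59.0
row [ 0.0051  0.0001 -0.008 ] [-0.05  0.95  0.06] rows 0.2 t 4.12
```

View pics/w2.png

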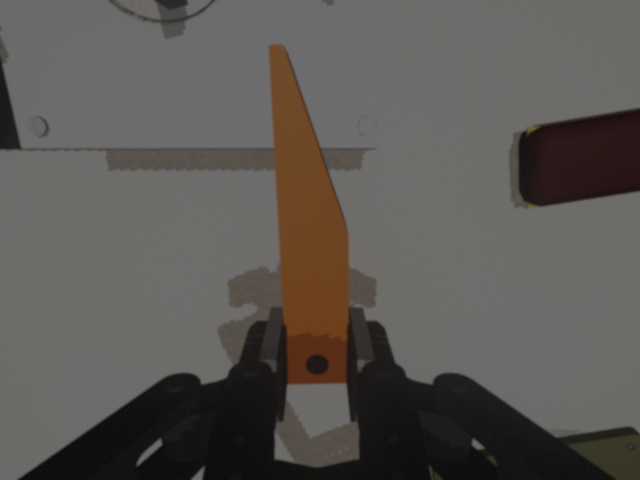

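The wrist view shows the wedge held, tip at (277,45), with the well at the top edge; the block is out of view. I'll settle, fix the tilt and go closer.

```bash
python3 -c "
from h import *
delta((.4072,.1578,.165),-11.6)"
python3 nudge.py '0 0.025 0 0.027 0 0.95 0;0 0.025 0 0.027 0 0.95 0;0 0.025 0 0.027 0 0.95 0;0 0.025 0 0.027 0 0.95 0;0 0.025 0 0.027 0 0.95 0'
python3 - <<'E'
from h import *
delta((.4072,.1578,.165),-11.6)
grab('wrist','w3')
im,P=cloud('w3'); 
c=im[:300,150:550]; cv2.imwrite('pics/w3c.png',cv2.resize(c,None,fx=2,fy=2))
E
```

```text
row [ 0.0251 -0.0003  0.0268] [-0.06  0.95 -0.05] rows 0.9 t 4.17
clock: 4.58
position: [0.4074, 0.1576, 0.1658]
ee_rot: [[0.979, -0.203, 0.001], [-0.203, -0.979, 0.002], [0.001, -0.002, -1.0]]
wrist_force: [0.8, 0.6, -0.4]
grip_width: 0.0206
gripper_force: 59.0
row [-0.0002 -0.0002  0.0008] [-0.11 -0.05 -0.12] rows 0.0 t 4.58
```

View pics/w3c.png

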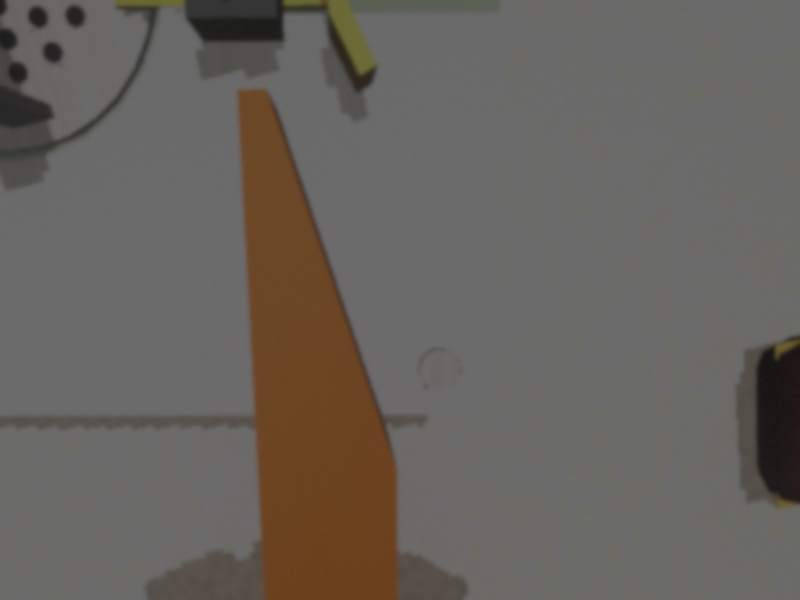

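The crop shows the block (235,20), the lip (355,45) and the wedge tip (252,92). Now I measure them in the nominal machine frame.

```bash
cat >> h.py <<'E'
a_=np.radians(-11.6); RM=np.array([[np.cos(a_),-np.sin(a_)],[np.sin(a_),np.cos(a_)]]); OM=np.array([.5523,.2077])
def tomach(P): 
    Q=np.array(P,float).copy(); Q[...,:2]=(Q[...,:2]-OM)@RM; return Q*1000
def wm(t):
    im,P=cloud(t); Q=tomach(P); hsv=cv2.cvtColor(im,cv2.COLOR_BGR2HSV); H,S=hsv[...,0].astype(int),hsv[...,1].astype(int)
    m=(H>5)&(H<18)&(S>160)
    q=Q[m]; top=np.median(q[:,2]); q=q[abs(q[:,2]-top)<6]
    x1=q[:,0].max(); f=np.polyfit(q[:,0],q[:,1],1)
    xs=np.arange(x1-75,x1-3,4); hi=[q[abs(q[:,0]-x)<2,1].max() for x in xs]
    s=np.polyfit(xs,hi,1); zt=np.polyfit(q[:,0],q[:,2],1)
    print('wedge tip x',x1.round(1),'flat y at tip',np.polyval(s,x1).round(2),'yaw rel',np.degrees(np.arctan(s[0])).round(2),'z at tip',np.polyval(zt,x1).round(1),'at rear',np.polyval(zt,x1-90).round(1),'pitch',np.degrees(np.arctan(zt[0])).round(2))
    b=Q[(Q[...,2]>120)&(Q[...,2]<130)&~m&(abs(Q[...,0]+0)<40)&(Q[...,1]>-100)&(Q[...,1]<-40)]
    return im,Q,m,b
E
python3 - <<'E'
from h import *
im,Q,m,_=wm('w3')
hsv=cv2.cvtColor(im,cv2.COLOR_BGR2HSV);H,S=hsv[...,0].astype(int),hsv[...,1].astype(int)
hgt=(Q[...,2]>118)&(Q[...,2]<132)&~m&(Q[...,1]<-30)&(Q[...,1]>-110)&(Q[...,0]>-40)&(Q[...,0]<20)
blk=hgt&(S<80); br=hgt&(H>18)&(H<40)&(S>110)
for n,k in(('block',blk),('brass',br)):
    q=Q[k]; print(n,len(q),'x',np.percentile(q[:,0],[1,50,99]).round(1),'y',np.percentile(q[:,1],[1,50,99]).round(1),'z',np.median(q[:,2]).round(1))
    for x in range(-28,-8,2):
        r=q[abs(q[:,0]-x)<1]
        if len(r)>2: print(x,r[:,1].min().round(1),r[:,1].max().round(1))
d=(abs(Q[...,2]-100)<4)&(Q[...,0]<-50)&(Q[...,0]>-120)&(Q[...,1]<60)
e=[(y,Q[d&(abs(Q[...,1]-y)<3)][:,0].min()) for y in range(-110,-30,8) if (d&(abs(Q[...,1]-y)<3)).sum()>20]
print(np.round(e,1), 'deck z',np.median(Q[d][:,2]))
E
```

```text
Traceback (most recent call last):
  File "h.py", line 33, in wm
    x1=q[:,0].max(); f=np.polyfit(q[:,0],q[:,1],1)
ValueError: zero-size array to reduction operation maximum which has no identity
```

```bash
sed -i 's/q=Q\[m\]; top=np.median/q=Q[m]; q=q[~np.isnan(q[:,0])]; print("n",m.sum(),len(q)); top=np.median/' h.py
cat > m.py <<'E'
import sys
from h import *
im,Q,m,_=wm(sys.argv[1])
hsv=cv2.cvtColor(im,cv2.COLOR_BGR2HSV);H,S=hsv[...,0].astype(int),hsv[...,1].astype(int)
hgt=(Q[...,2]>118)&(Q[...,2]<132)&~m&(Q[...,1]<-30)&(Q[...,1]>-110)&(Q[...,0]>-40)&(Q[...,0]<20)
blk=hgt&(S<80); br=hgt&(H>18)&(H<40)&(S>110)
for n,k in(('block',blk),('brass',br)):
    q=Q[k]; print(n,len(q))
    if len(q)<5: continue
    print('x',np.percentile(q[:,0],[1,50,99]).round(1),'y',np.percentile(q[:,1],[1,50,99]).round(1),'z',np.median(q[:,2]).round(1))
    for x in range(-28,-8,2):
        r=q[abs(q[:,0]-x)<1]
        if len(r)>2: print(x,r[:,1].min().round(1),r[:,1].max().round(1))
d=(abs(Q[...,2]-100)<4)&(Q[...,0]<-50)&(Q[...,0]>-120)&(Q[...,1]<60)
e=[(y,Q[d&(abs(Q[...,1]-y)<3)][:,0].min()) for y in range(-110,-30,8) if (d&(abs(Q[...,1]-y)<3)).sum()>20]
print(np.round(e,1).tolist(), 'deck z',np.median(Q[d][:,2]))
E
python3 m.py w3
```

```text
n 16225 16155
wedge tip x -34.7 flat y at tip -67.08 yaw rel 1.06 z at tip 181.9 at rear 182.1 pitch -0.14
block 591
x [-21.5 -13.1 -10.9] y [-87.4 -60.1 -50.7] z 123.6
-22 -88.0 -87.2
-20 -87.2 -86.0
-18 -86.0 -85.2
-16 -84.8 -84.0
-14 -83.6 -50.4
-12 -82.4 -50.4
-10 -68.4 -51.7
brass 390
x [-24.  -17.6 -11.5] y [-86.8 -82.5 -78.6] z 125.7
-24 -87.2 -83.7
-22 -87.2 -82.9
-20 -86.4 -81.7
-18 -85.2 -80.5
-16 -84.0 -79.3
-14 -83.2 -79.0
-12 -82.1 -78.6
[[-110.0, -98.7], [-102.0, -99.2], [-94.0, -99.1], [-86.0, -90.7], [-78.0, -67.6], [-54.0, -99.0], [-46.0, -98.9], [-38.0, -99.2]] deck z 99.84273857698255
```

```bash
python3 - <<'E'
from h import *
im,Q,m,b=wm('w3'); q=Q[m];q=q[~np.isnan(q[:,0])]
for x in range(-118,-34,6):
    r=q[(abs(q[:,0]-x)<1.5)&(q[:,2]>150)]
    if len(r): print(x,r[:,1].min().round(1),r[:,1].max().round(1),np.median(r[:,2]).round(1))
print(arm.camera_params('wrist')['orientation'])
E
```

```text
n 16225 16155
wedge tip x -34.7 flat y at tip -67.08 yaw rel 1.06 z at tip 181.9 at rear 182.1 pitch -0.14
-118 -90.2 -68.6 182.1
-112 -89.8 -68.4 182.0
-106 -89.6 -68.5 182.0
-100 -89.2 -68.3 182.0
-94 -89.1 -68.2 182.0
-88 -88.9 -68.1 181.9
-82 -87.5 -67.9 182.0
-76 -85.0 -67.8 182.0
-70 -83.1 -67.6 181.9
-64 -81.0 -67.6 181.9
-58 -78.9 -67.5 181.9
-52 -76.9 -67.3 181.9
-46 -74.6 -67.3 181.9
-40 -72.6 -67.2 181.8
[[-0.20153764 -0.93022372 -0.30670248]
 [-0.97947804  0.19066229  0.06535032]
 [-0.00231382  0.31357889 -0.94955933]]
```

```bash
python3 nudge.py '0 0 0.0006 0.02 0 0 1.1;0 0 0.0006 0.035 0 0 1.1;0 0 0.0006 0.045 0 0 1.1;0 0 0.0006 0.052 0 0 1.1;0 0 0.0006 0.055 0 0 1.1;0 0 0.0006 0.055 0 0 1.1;0 0 0.0006 0.055 0 0 1.1'
python3 -c "
from h import *
delta((.4072,.1578,.1085),-11.6)
grab('wrist','w4')"; python3 m.py w4
```

```text
clock: 5.22
position: [0.4071, 0.1578, 0.1106]
ee_rot: [[0.975, -0.22, 0.001], [-0.22, -0.975, 0.002], [0.001, -0.002, -1.0]]
wrist_force: [-0.8, 0.8, -0.2]
grip_width: 0.0206
gripper_force: 59.0
row [ 0.0001 -0.      0.0021] [-0.1  -0.03 -1.12] rows 0.2 t 5.22
n 15751 15688
wedge tip x -35.2 flat y at tip -68.66 yaw rel -0.01 z at tip 126.5 at rear 126.8 pitch -0.19
block 15
x [-38.2 -34.3 -22.6] y [-88.  -72.1 -67.9] z 124.6
-22 -88.0 -87.7
brass 31
x [-24.5 -23.9 -23.4] y [-86.4 -85.  -84.2] z 125.4
-24 -86.4 -84.2
[[-110.0, -99.0], [-102.0, -99.2], [-94.0, -99.0], [-86.0, -85.9], [-78.0, -61.3], [-62.0, -99.1], [-54.0, -99.2], [-46.0, -99.3], [-38.0, -99.3]] deck z 99.83098895838938
```

```bash
python3 nudge.py '0 0 0.0006 0.0018 0 0 0;0 0.005 0.0005 0.0018 0 0 0;0 0.010 0.0004 0.0018 0 0 0;0 0.015 0.0003 0.0018 0 0 0;0 0.020 0.0002 0.0018 0 0 0;0 0.025 0.0001 0.0018 0 0 0;0 0.030 0 0.0018 0 0 0;0 0.035 -0.0001 0.0018 0 0 0;0 0.035 -0.0001 0.0018 0 0 0'
python3 -c "
from h import *
grab('wrist','w5');print(tomach(arm.get_obs()['position']))"; python3 m.py w5|head -3
```

```text
clock: 6.02
position: [0.4419, 0.1498, 0.1082]
ee_rot: [[0.975, -0.221, 0.0], [-0.221, -0.975, 0.001], [0.0, -0.001, -1.0]]
wrist_force: [0.0, -0.0, 0.4]
grip_width: 0.021
gripper_force: 59.0
[-97.07805912 -78.93966588 108.09011649]
n 16695 16631
wedge tip x 1.4 flat y at tip -69.01 yaw rel 0.54 z at tip 124.1 at rear 124.5 pitch -0.21
block 6926
```

View pics/w5.png

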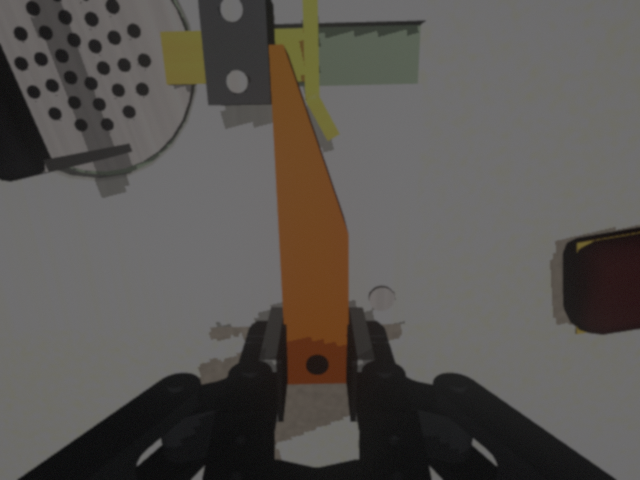

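The wedge tip at (280,48) is in the gap between the block (235,50) and the plate (312,40). I'll push on.

```bash
python3 nudge.py '0 0.005 -0.0001 0 0 0 0;0 0.010 -0.0002 0 0 0 0;0 0.015 -0.0003 0 0 0 0;0 0.020 -0.0004 0 0 0 0;0 0.025 -0.0005 0 0 0 0;0 0.030 -0.0006 0 0 0 0;0 0.030 -0.0006 0 0 0 0'
python3 nudge.py '0 0.005 -0.0001 0 0 0 0;0 0.010 -0.0002 0 0 0 0;0 0.015 -0.0003 0 0 0 0;0 0.020 -0.0004 0 0 0 0;0 0.025 -0.0005 0 0 0 0;0 0.025 -0.0005 0 0 0 0'
python3 -c "
from h import *
grab('wrist','w6');print(tomach(arm.get_obs()['position']))"; python3 m.py w6
```

```text
clock: 6.65
position: [0.4676, 0.1449, 0.1076]
ee_rot: [[0.975, -0.221, -0.009], [-0.221, -0.975, 0.003], [-0.009, -0.001, -1.0]]
wrist_force: [-11.5, 3.4, 5.5]
grip_width: 0.0203
gripper_force: 59.8
clock: 7.15
position: [0.4932, 0.1401, 0.1077]
ee_rot: [[0.975, -0.22, -0.005], [-0.22, -0.975, 0.004], [-0.006, -0.002, -1.0]]
wrist_force: [-7.5, 4.6, 3.6]
grip_width: 0.0207
gripper_force: 59.0
[-44.28988824 -78.06445489 107.75849486]
n 15686 15622
wedge tip x 50.7 flat y at tip -69.64 yaw rel -0.76 z at tip 123.8 at rear 124.1 pitch -0.19
block 6891
x [-37.2  -1.9  16.1] y [-102.3  -60.8  -50.8] z 123.9
-24 -99.5 -90.5
-22 -100.2 -90.5
-20 -99.3 -93.9
-14 -68.4 -50.8
-12 -68.2 -50.5
-10 -68.3 -50.4
brass 1604
x [-22.9  -2.7  15.1] y [-98.8 -92.8 -90.4] z 125.7
-24 -98.9 -96.3
-22 -99.5 -95.3
-20 -99.0 -94.2
-18 -98.2 -92.9
-16 -97.3 -91.8
-14 -95.9 -90.6
-12 -94.9 -90.5
-10 -94.5 -90.4
[[-110.0, -65.4], [-94.0, -99.6], [-86.0, -99.8], [-78.0, -99.9], [-70.0, -99.9], [-62.0, -99.3], [-46.0, -65.3], [-38.0, -72.8]] deck z 99.84400297358056
```

```bash
python3 nudge.py '0 0.003 -0.0001 0 0 0 0;0 0.004 -0.0001 0 0 0 0;0 0.004 -0.0001 0 0 0 0;0.036 0.003 -0.0001 0 0 0 0;0.036 0.002 -0.0001 0 0 0 0;0.036 0.002 -0.0001 -0.001 0 0 0;0.036 0.002 -0.0001 -0.01 0 0 0;0.036 0 0 -0.03 0 0 0;0.036 0 0 -0.06 0 0 0;0.036 0 0 -0.09 0 0 0;0.036 0 0 -0.09 0 0 0;0.036 0 0 -0.09 0 0 0'
python3 nudge.py '0.036 0 0 0 0 0 0;0.036 0 0 0 0 0 0'
python3 -c "
from h import *
grab('wrist','w7');print(tomach(arm.get_obs()['position']))"; python3 m.py w7
```

```text
clock: 8.2
position: [0.4967, 0.139, 0.2017]
ee_rot: [[0.975, -0.221, 0.007], [-0.221, -0.975, 0.002], [0.006, -0.004, -1.0]]
wrist_force: [-0.4, -0.5, -0.5]
grip_width: 0.0359
gripper_force: 0.0
clock: 8.37
position: [0.494, 0.1386, 0.1968]
ee_rot: [[0.975, -0.22, -0.002], [-0.22, -0.975, 0.001], [-0.002, -0.0, -1.0]]
wrist_force: [0.5, 0.5, -1.1]
grip_width: 0.0357
gripper_force: 0.0
[-43.33097145 -79.41321929 196.50649423]
n 5593 5571
wedge tip x 45.8 flat y at tip -69.89 yaw rel -0.54 z at tip 123.8 at rear 124.0 pitch -0.13
block 2074
x [-13.9   1.8  16. ] y [-94.5 -59.7 -50.8] z 123.9
-24 -98.7 -96.5
-22 -100.2 -99.4
-14 -68.3 -50.7
-12 -67.8 -50.9
-10 -94.5 -50.7
brass 574
x [-22.7  -3.5  15. ] y [-98.6 -92.9 -90.5] z 125.8
-24 -97.7 -96.6
-22 -99.2 -95.5
-20 -98.8 -94.4
-18 -98.1 -93.4
-16 -97.1 -92.4
-14 -96.0 -90.8
-12 -94.5 -90.8
-10 -94.4 -90.8
[[-110.0, -99.1], [-102.0, -99.0], [-94.0, -98.8], [-86.0, -99.5], [-78.0, -99.0], [-70.0, -99.0], [-62.0, -99.2], [-54.0, -99.6], [-46.0, -83.0], [-38.0, -86.3]] deck z 99.86060886274522
```

View pics/w7.png

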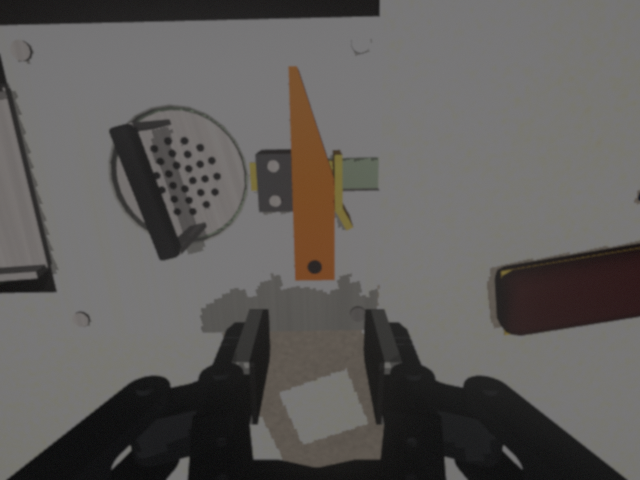

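The wedge sits in the gap with the taper start (333,172) inside the plate span, and the plate stays 12 mm drawn back; the bail bar lies along (122,130)–(170,255). Next I locate the bar.

```bash
python3 - <<'E'
from h import *
im,P=cloud('w7'); V=im.max(2).astype(int)
m=(V<60)&(P[...,2]>.138)&(P[...,2]<.16)&(abs(P[...,0]-.5523)<.06)&(abs(P[...,1]-.2)<.06)
k,l,s,c=cv2.connectedComponentsWithStats(m.astype(np.uint8)); i=1+s[1:,4].argmax(); q=P[l==i]
q=q[q[:,2]>np.median(q[:,2])-.003]
r=cv2.minAreaRect((q[:,:2]*1000).astype(np.float32)); print(len(q),r,np.median(q[:,2]),q.mean(0))
w=q[:,:2]-q[:,:2].mean(0); u=np.linalg.svd(w,full_matrices=False)[2][0]; print('dir',np.degrees(np.arctan2(u[1],u[0])))
print('machine',tomach(np.array([r[0][0]/1000,r[0][1]/1000,0])))
tp=np.array([r[0][0]/1000,r[0][1]/1000,.2])
delta(tp,np.degrees(np.arctan2(u[1],u[0])))
E
```

```text
3035 ((552.8160400390625, 204.69248962402344), (62.83878707885742, 10.689493179321289), 1.4770188331604004) 0.15059248617048918 [0.55451663 0.20392726 0.1504703 ]
dir -178.47363117965963
machine [ 1.11024398 -2.84231847  0.        ]
row [ 0.0429 -0.0774 -0.0036] [2.3000e-01 5.0000e-02 1.6574e+02] rows 23.1 t 8.42
```

```bash
python3 nudge.py '0.036 0.043 -0.077 -0.0036 0 0 -14.2;0.036 0.043 -0.077 -0.0036 0 0 -14.2;0.036 0.043 -0.077 -0.0036 0 0 -14.2;0.036 0.043 -0.077 -0.0036 0 0 -14.2;0.036 0.043 -0.077 -0.0036 0 0 -14.2;0.036 0.043 -0.077 -0.0036 0 0 -14.2'
python3 -c "
from h import *
delta((.5528,.2047,.1275),1.5)"
```

```text
clock: 8.92
position: [0.5527, 0.2038, 0.2008]
ee_rot: [[1.0, 0.025, -0.002], [0.025, -1.0, 0.001], [-0.002, -0.001, -1.0]]
wrist_force: [0.4, 0.5, -0.1]
grip_width: 0.0361
gripper_force: 0.0
row [ 0.0002 -0.0009  0.0733] [-0.04  0.11 -0.07] rows 1.8 t 8.92
```

```bash
python3 nudge.py '0.036 0 -0.0009 0.02 0 0 0;0.036 0 -0.0009 0.04 0 0 0;0.036 0 -0.0009 0.055 0 0 0;0.036 0 -0.0009 0.068 0 0 0;0.036 0 -0.0009 0.073 0 0 0;0.036 0 -0.0009 0.073 0 0 0;0.036 0 -0.0009 0.073 0 0 0'
python3 nudge.py '0 0 0 0 0 0 0;0 0 0 0 0 0 0;0 0 0 0 0 0 0;0 0 0 0 0 0 0;0 0 0 0 0 0 0;0 0 0 0 0 0 0;0 0 0 0 0 0 0'
```

```text
clock: 9.5
position: [0.5537, 0.2052, 0.1293]
ee_rot: [[1.0, 0.025, 0.001], [0.025, -1.0, 0.001], [0.001, -0.001, -1.0]]
wrist_force: [-0.3, 0.1, 0.1]
grip_width: 0.0361
gripper_force: 0.0
clock: 10.08
position: [0.5545, 0.206, 0.1302]
ee_rot: [[1.0, 0.026, 0.002], [0.026, -1.0, 0.002], [0.002, -0.002, -1.0]]
wrist_force: [-0.2, 1.8, 5.9]
grip_width: 0.0088
gripper_force: 60.4
```

```bash
python3 nudge.py '0 0 0 -0.003 0 0 0;0 0 0 -0.006 0 0 0;0 0 0 -0.01 0 0 0;0 0 0 -0.014 0 0 0;0 0 0 -0.014 0 0 0'
```

```text
clock: 10.5
position: [0.5539, 0.2054, 0.1434]
ee_rot: [[1.0, 0.026, 0.001], [0.026, -1.0, 0.001], [0.001, -0.001, -1.0]]
wrist_force: [0.7, 0.4, -1.9]
grip_width: 0.0087
gripper_force: 59.5
```

```bash
python3 nudge.py '0 0 0 -0.008 0 0 0;0 0 0 -0.016 0 0 0;0 0 0 -0.024 0 0 0;0 0 0 -0.032 0 0 0;0 0 0 -0.040 0 0 0;0 0 0 -0.050 0 0 0;0 0 0 -0.060 0 0 0;0 0 0 -0.075 0 0 0;0 0 0 -0.090 0 0 0;0 0 0 -0.11 0 0 0;0 0 0 -0.12 0 0 0;0 0 0 -0.12 0 0 0'
python3 - <<'E'
from h import *
# tray pose: top rim from scene0 (complete view): centre, long axis
a=np.radians(-6.5); t=np.array([.4823,-.345]); X=np.array([np.cos(a),np.sin(a)])
g=t-.02*X; print('goal',g)
im,P=cloud('side0'); hsv=cv2.cvtColor(im,cv2.COLOR_BGR2HSV)
m=(hsv[...,1]<70)&(P[...,2]>.018)&(P[...,2]<.045)&(abs(P[...,1]+.36)<.08)&(P[...,0]>.5)&(P[...,0]<.63)
q=P[m][:,:2]-t; print('brush in tray x',np.percentile(q@X,[2,50,98]))
delta((*g,.25),1.5)
E
```

```text
clock: 11.5
position: [0.5552, 0.2058, 0.2671]
ee_rot: [[1.0, 0.026, 0.007], [0.026, -1.0, 0.003], [0.007, -0.003, -1.0]]
wrist_force: [-1.2, 1.0, -1.1]
grip_width: 0.0085
gripper_force: 59.5
goal [ 0.46242856 -0.34273594]
brush in tray x [0.06974393 0.0847508  0.10144277]
row [-0.107   0.546   0.0148] [-0.17 -0.38 -0.02] rows 13.3 t 11.5
```

```bash
python3 nudge.py '0 -0.002 0.01 0 0 0 0;0 -0.006 0.03 0 0 0 0;0 -0.011 0.055 0 0 0 0;0 -0.016 0.08 0 0 0 0;0 -0.021 0.105 0 0 0 0;0 -0.026 0.13 0 0 0 0;0 -0.031 0.155 0 0 0 0;0 -0.036 0.18 0 0 0 0;0 -0.041 0.205 0 0 0 0;0 -0.046 0.23 0 0 0 0;0 -0.051 0.255 0 0 0 0;0 -0.055 0.28 0 0 0 0'
python3 nudge.py '0 -0.005 0.025 0 0 0 0;0 -0.01 0.05 0 0 0 0;0 -0.015 0.075 0 0 0 0;0 -0.02 0.1 0 0 0 0;0 -0.025 0.125 0 0 0 0;0 -0.03 0.15 0 0 0 0;0 -0.035 0.175 0 0 0 0;0 -0.04 0.2 0 0 0 0;0 -0.045 0.225 0 0 0 0;0 -0.05 0.25 0 0 0 0;0 -0.052 0.264 0 0 0 0;0 -0.052 0.264 0 0 0 0'
python3 nudge.py '0 0 0 0 0 0 0;0 0 0 0 0 0 0;0 0 0 0 0 0 0'
python3 - <<'E'
from h import *
delta((.4624,-.3427,.1),1.5)
grab('side','s8')
E
```

```text
clock: 12.5
position: [0.5041, -0.0775, 0.2604]
ee_rot: [[1.0, 0.025, -0.003], [0.025, -1.0, 0.002], [-0.003, -0.002, -1.0]]
wrist_force: [0.6, -0.4, -1.6]
grip_width: 0.0085
gripper_force: 59.4
clock: 13.5
position: [0.4591, -0.3433, 0.2603]
ee_rot: [[1.0, 0.022, -0.002], [0.022, -1.0, 0.003], [-0.002, -0.003, -1.0]]
wrist_force: [-0.8, -0.1, -1.6]
grip_width: 0.0087
gripper_force: 59.4
clock: 13.75
position: [0.4608, -0.3401, 0.2617]
ee_rot: [[1.0, 0.027, -0.0], [0.027, -1.0, 0.002], [-0.0, -0.002, -1.0]]
wrist_force: [0.0, -0.7, -2.8]
grip_width: 0.0088
gripper_force: 59.4
row [0.0016 0.003  0.1617] [-0.12  0.01  0.04] rows 3.9 t 13.75
```

View pics/s8.png

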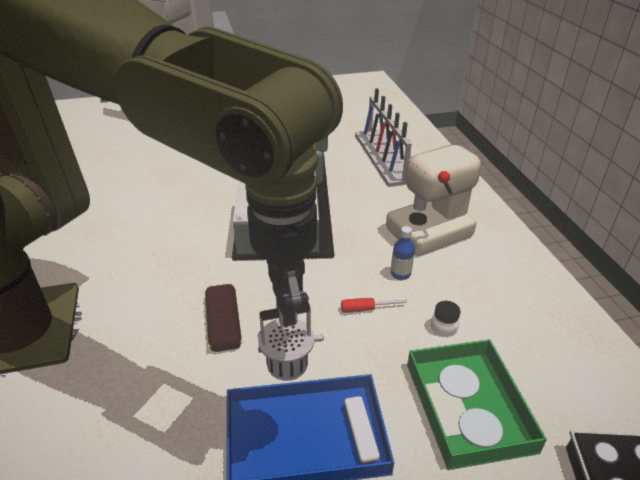

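The strainer hangs upright over the tray (shadow at 250,430), with the brush clear. I'll lower it.

```bash
python3 nudge.py '0 0.0016 0.003 0.02 0 0 0;0 0.0016 0.003 0.04 0 0 0;0 0.0016 0.003 0.06 0 0 0;0 0.0016 0.003 0.08 0 0 0;0 0.0016 0.003 0.1 0 0 0;0 0.0016 0.003 0.12 0 0 0;0 0.0016 0.003 0.135 0 0 0;0 0.0016 0.003 0.145 0 0 0;0 0.0016 0.003 0.152 0 0 0;0 0.0016 0.003 0.155 0 0 0;0 0.0016 0.003 0.157 0 0 0;0 0.0016 0.003 0.157 0 0 0'
python3 nudge.py '0 0 0 0.002 0 0 0;0 0 0 0.004 0 0 0;0 0 0 0.006 0 0 0;0 0 0 0.008 0 0 0;0 0 0 0.008 0 0 0;0 0 0 0.008 0 0 0'
```

```text
clock: 14.8
position: [0.4627, -0.3442, 0.1056]
ee_rot: [[1.0, 0.026, 0.001], [0.026, -1.0, 0.001], [0.001, -0.001, -1.0]]
wrist_force: [-0.3, 0.4, -1.6]
grip_width: 0.0087
gripper_force: 59.4
clock: 15.3
position: [0.4622, -0.344, 0.0968]
ee_rot: [[1.0, 0.026, -0.0], [0.026, -1.0, 0.002], [-0.0, -0.002, -1.0]]
wrist_force: [-0.6, 0.3, -0.9]
grip_width: 0.0087
gripper_force: 59.4
```

```bash
python3 nudge.py '0 0 0 0.001 0 0 0;0 0 0 0.0015 0 0 0;0 0 0 0.0015 0 0 0;0 0 0 0.0015 0 0 0'; python3 nudge.py '0 0 0 0.001 0 0 0;0 0 0 0.0015 0 0 0;0 0 0 0.0015 0 0 0;0 0 0 0.0015 0 0 0'
```

```text
clock: 15.63
position: [0.4623, -0.344, 0.0955]
ee_rot: [[1.0, 0.026, -0.0], [0.026, -1.0, 0.001], [0.0, -0.001, -1.0]]
wrist_force: [-0.2, -0.3, -2.4]
grip_width: 0.0087
gripper_force: 59.4
clock: 15.97
position: [0.4625, -0.3441, 0.0943]
ee_rot: [[1.0, 0.026, 0.0], [0.026, -1.0, 0.001], [0.0, -0.001, -1.0]]
wrist_force: [0.1, 0.4, -0.4]
grip_width: 0.0081
gripper_force: 59.6
```

```bash
python3 nudge.py '0 0 0 0.001 0 0 0;0 0 0 0.001 0 0 0;0 0 0 0.001 0 0 0;0 0 0 0.001 0 0 0'
```

```text
clock: 16.3
position: [0.4628, -0.3444, 0.0943]
ee_rot: [[1.0, 0.026, 0.001], [0.026, -1.0, 0.001], [0.001, -0.0, -1.0]]
wrist_force: [-2.1, 2.0, 5.4]
grip_width: 0.0087
gripper_force: 60.4
```

Contact. Now I release and rise.

```bash
python3 nudge.py '0.04 0 0 0 0 0 0;0.04 0 0 0 0 0 0;0.04 0 0 0 0 0 0;0.04 0 0 0 0 0 0;0.04 0 0 0 0 0 0;0.04 0 0 -0.01 0 0 0;0.04 0 0 -0.03 0 0 0;0.04 0 0 -0.06 0 0 0;0.04 0 0 -0.09 0 0 0;0.04 0 0 -0.12 0 0 0;0.04 0 0 -0.15 0 0 0;0.04 0 0 -0.15 0 0 0'
python3 nudge.py '0.04 -0.03 -0.02 -0.02 0 0 0;0.04 -0.03 -0.02 -0.02 0 0 0;0.04 -0.03 -0.02 -0.02 0 0 0'
python3 - <<'E'
from h import *
grab('wrist','w9'); grab('side','s9'); grab('scene','c9')
a=cv2.imread('pics/w9.png');b=cv2.imread('pics/s9.png')
c=cv2.resize(cv2.imread('pics/c9.png')[185:275,370:530],(640,360))
o=np.zeros((600,800,3),np.uint8); o[:300,:400]=cv2.resize(a,(400,300)); o[:300,400:]=cv2.resize(b,(400,300)); o[300:,:533]=cv2.resize(c,(533,300)); cv2.imwrite('pics/f9.png',o)
im,P=cloud('c9'); Q=tomach(P); hsv=cv2.cvtColor(im,cv2.COLOR_BGR2HSV)
m=(hsv[...,0]>5)&(hsv[...,0]<17)&(hsv[...,1]>150)&(Q[...,2]>110)&(Q[...,2]<135)&(Q[...,1]<-40)&(Q[...,1]>-110)
print('orange',m.sum(),np.nanpercentile(Q[m],[3,97],axis=0).round(1) if m.any() else '')
im,P=cloud('w9'); z=P[...,2]; V=im.max(2)
k=(V<70)&(z>.1)&(z<.122)&(np.hypot(P[...,0]-.4625,P[...,1]+.344)<.05); print('bar z',np.percentile(z[k],[10,50,90]),P[k].mean(0))
w=P[k]; A=np.c_[w[:,:2],np.ones(len(w))]; print('slope',np.linalg.lstsq(A,w[:,2],rcond=None)[0])
E
```

```text
clock: 17.3
position: [0.4649, -0.3465, 0.2523]
ee_rot: [[1.0, 0.026, 0.01], [0.026, -1.0, -0.008], [0.01, 0.008, -1.0]]
wrist_force: [0.4, -0.7, 1.1]
grip_width: 0.0397
gripper_force: 0.0
clock: 17.55
position: [0.4318, -0.325, 0.2648]
ee_rot: [[1.0, 0.025, 0.003], [0.025, -1.0, -0.001], [0.002, 0.001, -1.0]]
wrist_force: [0.8, -0.1, -0.7]
grip_width: 0.0398
gripper_force: 0.0
orange 232 [[-47.9 -86.9 112.6]
 [ 51.  -67.8 125.9]]
bar z [0.11336134 0.11459123 0.11554544] [ 0.46298231 -0.34493746  0.11441592]
slope [-0.00239617 -0.09751394  0.08188909]
```

View pics/f9.png

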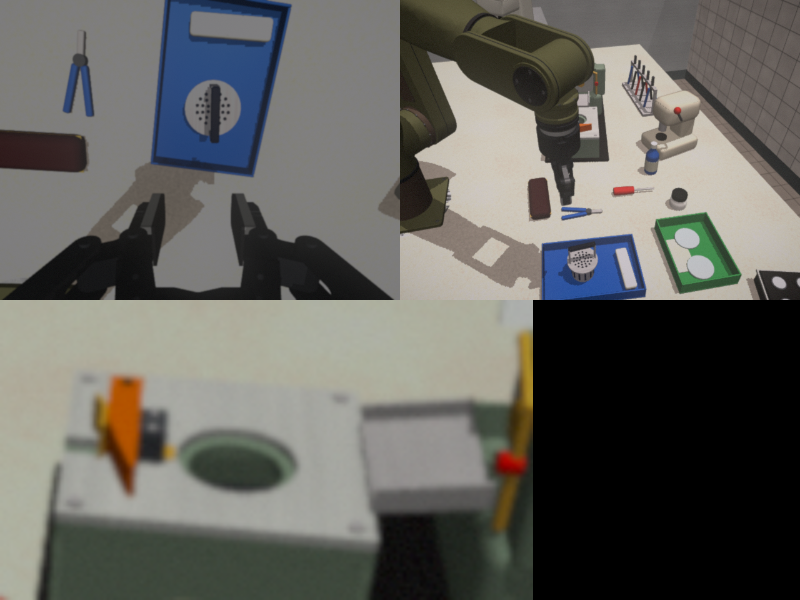

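The strainer stands upright in the tray clear of the brush (wrist tile, 213,108), the wedge is still in the gap (125,430), and the hand is clear.

```bash
python3 -c "
from bench import arm
print(arm.job_done())"
```

```text
the job is handed in; nothing more can be done
None
```

I handed the job in at about 18 s on the robot's clock, with no verdict returned: the wedge is holding the bolt about 12 mm back, and the strainer is standing upright on the rinse tray floor, clear of the brush.

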